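# Fetch the sample carrier from behind the reagent bottles and seat it on the warmer

## Task

Clear the three capped bottles standing in front of the sample carrier into the green side tray, upright; then, while they are all there, take the carrier and seat it flat on the warmer with both of its holes over the two brass pins. Finally put each bottle back upright in the middle of the mat of its cap's colour; set things down rather than drop them, tip no bottle over, and leave the glass beaker where it stands.

Things in the scene. Friction and masses are not known exactly. Their poses are not given: they have to be found in the camera images.
- bottle_blue: White reagent bottle, closed, with a blue screw cap. Body 52 mm in diameter, straight up to 98 mm; cap 32 mm in diameter, from 115 to 145 mm above the underside (the place to grip, from above). About 0.18 to 0.35 kg. Origin: centre of its underside; z up along its axis.
- bottle_red: White reagent bottle, closed, with a red screw cap. Body 52 mm in diameter, straight up to 98 mm; cap 32 mm in diameter, from 115 to 145 mm above the underside (the place to grip, from above). About 0.18 to 0.35 kg. Origin: centre of its underside; z up along its axis.
- bottle_yellow: White reagent bottle, closed, with a yellow screw cap. Body 52 mm in diameter, straight up to 98 mm; cap 32 mm in diameter, from 115 to 145 mm above the underside (the place to grip, from above). About 0.18 to 0.35 kg. Origin: centre of its underside; z up along its axis.
- mat_blue: Home of the blue-capped bottle: fixed blue square mat, 62 x 62 mm, 3 mm thick. The three mats lie 66 mm apart in a row in front of the carrier (robot's side), along the carrier's y; each bottle starts on the mat of its colour. Origin: centre of its underside; x and y along its edges.
- mat_red: Home of the red-capped bottle: fixed red square mat, 62 x 62 mm, 3 mm thick. The three mats lie 66 mm apart in a row in front of the carrier (robot's side), along the carrier's y; each bottle starts on the mat of its colour. Origin: centre of its underside; x and y along its edges.
- mat_yellow: Home of the yellow-capped bottle: fixed yellow square mat, 62 x 62 mm, 3 mm thick. The three mats lie 66 mm apart in a row in front of the carrier (robot's side), along the carrier's y; each bottle starts on the mat of its colour. Origin: centre of its underside; x and y along its edges.
- carrier: Aluminium sample carrier, 56 (x) x 130 (y) x 10 mm, amber samples, about 0.25 kg, on a 6 mm grey pad close behind the bottles, which stand in the gripper's way. Two 12 mm through holes at y = +-50 mm. Black grip ridge on its middle, 14 mm thick (x), 50 mm long (y), top 34 mm above the underside: pinch it along x. Origin: centre of the underside; z up. A half turn makes no difference.
- warmer: Fixed sample warmer: white casing 150 (x) x 200 (y) mm; flat dark heating plate, its top 60 mm above the origin. On it two brass pins at y = +-50 mm, 9 mm in diameter for 9 mm, then tapering to a 3 mm tip 15 mm above the plate. Origin: centre of the casing's underside. With the carrier seated, its origin is 60 mm above this one, its y axis along this y, either way round.
- tray: Side area: green shallow tray, fixed, 120 mm (its x) by 230 mm (its y), walls 4 mm thick and 14 mm high, floor 4 to 5 mm thick. All three bottles fit in it in a row along y, 66 mm apart. Origin: centre of its underside.
- beaker: Empty glass beaker, 68 mm in diameter at the rim, 90 mm high, a bystander standing near the work; leave it alone. Origin: centre of its underside. (A small amber jar of 60 mm diameter and 75 mm height stands on the other side of the bench, and a screwdriver lies beyond.)

How it is judged:
By the outcome, as a careful person would: the job done as asked, in the order asked, and still so for the second after the job is handed in, with the robot touching nothing.
It also fails if it takes over 144 s, if anything falls off the work surface, if the arm or the gripper's body presses on something with over 40 N, if the wrist force passes 120 N, or if a joint passes its speed limit or range.

## Robot

A 6-joint arm with a two-finger parallel gripper is mounted at the origin on the work surface. World frame = base frame: x ahead of the robot, y to its left, z up, the work surface at z = 0. Lengths are in mm, angles in rad, forces in N, time in s.
With the tool pointing down it reaches from about 275 to 750 mm from the base axis. Payload 10.2 kg.
Tool frame: the origin (TCP) lies at the very end of the fingers, on their centre line; the grasp point (between the pads) lies 19 mm behind it; z points along the fingers, y is the line along which they close (so a half turn about z gives the same grasp; the last joint's range is limited). The gripper opens to 85 mm and grips with 20 to 120 N. Pads are 22 mm wide; open, the fingers measure 114 mm over their backs; the gripper's body (76 mm by 85 mm) begins 54 mm behind the grasp point. The pads swing forward as they close: fully open they stand 13 mm farther back than shut.
Start: joints at [1.048, 0.313, 1.498, -0, 1.331, -0.223], TCP at [155.061, 501.585, 231.294] pointing down, gripper open.
Joint ranges: [-2.94, 2.94], [-0.97, 2.17], [0.19, 2.56], [-1.23, 4.37], [0.02, 3.11], [-2.88, 2.88]. Speed limits (rad/s): [2.39, 2.39, 3.01, 3.14, 3.14, 3.14].

## Interface

Orientations are given as a unit quaternion [w, x, y, z].
In Python, from rig import * gives the robot as it stands. The module is installed in compiled form; this text tells all that it offers.
- The arm moves only by the shell command python3 -m crank 'ROWS' [FORCE]. ROWS is JSON, a list that holds one entry, the list of rows, each a list of 7 numbers: the shift along the tool's x, y, z in units of 25 mm (1.0 is 25 mm), then the turn, a rotation vector about the tool's x, y, z in units of 8 degrees (1.0 is 8 degrees), then the finger opening in mm, from 0 to 85.4. A call has exactly 8 rows; each row shifts and turns the commanded pose from where the row before left it, along the tool's axes as they then stand; what a row does not reach is not made up. A row lasts 1/10 s, in which the tool goes at most 50 mm and 8.59 degrees, less where a joint would pass 70% of its speed; a pose out of reach is approached as far as the arm can. A call is refused whole if a number of a shift passes 1 or a number of a turn 1, either way. A call with a gripper value outside its range is refused whole. The fingers move at their own pace and stop on an object; FORCE is the grip in N (left out, the last holds). Time passes only in rows, so rows that do not move let the fingers close, or fill a call up. It gives the time, the measured TCP pose, the force, the opening and the grip force at its end, in the units of the state.
- sense(): the state, without advancing time (a new reading comes with each control period).
- capture(name): name is "side" or "top"; returns the picture (400x640x3 uint8, blue, green, red); there is no depth.
- camera_model(name): a dict with "fx", "fy", "cx", "cy" (pixels), "k1" (the pictures are not rectified: a ray, as slopes to the right and down, at radius r is drawn at 1 + k1 r^2 times it, then the intrinsics apply), "world_from_camera" (4x4, takes a point from camera to world coordinates). Camera axes: x right, y up, looking along -z (the intrinsics and any distortion apply to the point x, -y, -z); pixel columns grow to the right and rows downward; lengths in mm; the calibration is good to about 2 mm. A picture is of the moment at which its call begins. camera_model takes no time and is no camera call.
- finish_job(): hands the job in; it is judged then, once.
The state is a dict: "time_s": time; "joints": joint angles; "dq": joint speeds; "tau": joint torques, N m; "eef_pos": TCP position; "ee_rot": TCP orientation; "force": force on the tool from outside, world axes, zero at the start; "wrist_torque": the same for the moment, N m; "grip_width": opening from 0.0 (shut) to 1.0 (fully open); "grip_force": force on a finger pad.
Only numpy, scipy, OpenCV 4.12 (cv2) and the standard library are available. Lean on these libraries where they do the work, as an engineer would, in place of code of your own. Each camera call takes 0.05 s, during which the arm holds its last target. There are 200 camera calls.

## Working session

There is one attempt and no reset: what is moved stays moved. The work goes in short steps, Python scripts to look and compute and a shell command to move; the robot and the scene stay as the last step left them, time stands still between calls to the robot, and variables do not carry over. Pictures are saved under pics/ and viewed, at most 14 in all, crops included, and the job is handed in when it is done.

```bash
mkdir -p pics; python3 - <<'E'
from rig import *
import cv2,json
for n in("side","top"):
    cv2.imwrite(f"pics/{n}0.png",capture(n)); m=camera_model(n); print(n,{k:(v if not hasattr(v,'tolist') else v.tolist()) for k,v in m.items()})
print(sense())
E
```

```text
side {'fx': 408.5542644359721, 'fy': 408.5542644359721, 'cx': 312.41202389172355, 'cy': 199.45897917992576, 'k1': -0.0011795724707321256, 'world_from_camera': [[-0.874279025368664, 0.3640927663269823, -0.3210492848594813, 247.3197330708018], [-0.4851337104976262, -0.6325041416455408, 0.6038077456774161, 626.0508803820732], [0.016777030107388465, 0.683648278217391, 0.729618779193061, 804.7089564434855], [0.0, 0.0, 0.0, 1.0]]}
top {'fx': 457.29906194327293, 'fy': 457.29906194327293, 'cx': 317.42236311488716, 'cy': 197.18558015088408, 'k1': -0.017858851889923675, 'world_from_camera': [[0.05620273878919717, 0.976715945756005, -0.20704398918719216, 381.6216100312158], [-0.9984160721374827, 0.055514386168981876, -0.00913782391174612, -6.374010438275057], [0.0025688616455913508, 0.20722961717436542, 0.9782889587006549, 1052.7764776034223], [0.0, 0.0, 0.0, 1.0]]}
{'time_s': 0.1, 'joints': array([ 1.04761270e+00,  3.13364537e-01,  1.49835268e+00, -4.10578241e-05,
        1.33098271e+00, -2.23399387e-01]), 'dq': array([ 0.00011426, -0.00313838, -0.00100895, -0.00066502,  0.00048477,
        0.0004973 ]), 'tau': array([ 3.12720797e-03, -4.12897360e+01, -2.60141087e+01, -1.67155818e-04,
        3.03173569e-03, -1.93766300e-05]), 'eef_pos': array([154.94566804, 501.37827619, 230.81057306]), 'ee_rot': array([-1.83335694e-04,  1.49326605e-01,  9.88787772e-01, -5.22779677e-04]), 'force': array([ 0.10509421, -0.29021658,  0.15443271]), 'wrist_torque': array([-0.05362665, -0.05135947,  0.00601827]), 'grip_force': 0.0, 'grip_width': 1.0008894776428732}
```

View pics/side0.png

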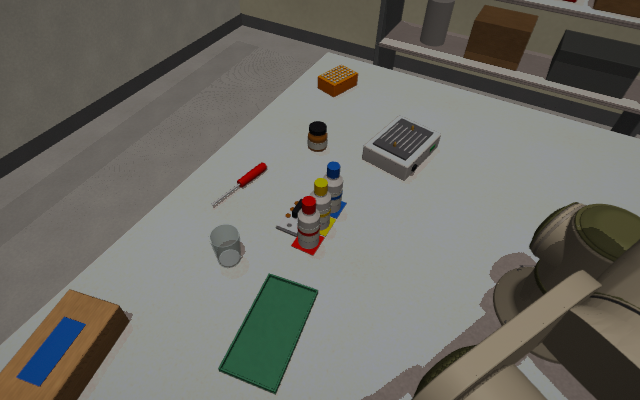

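View pics/top0.png

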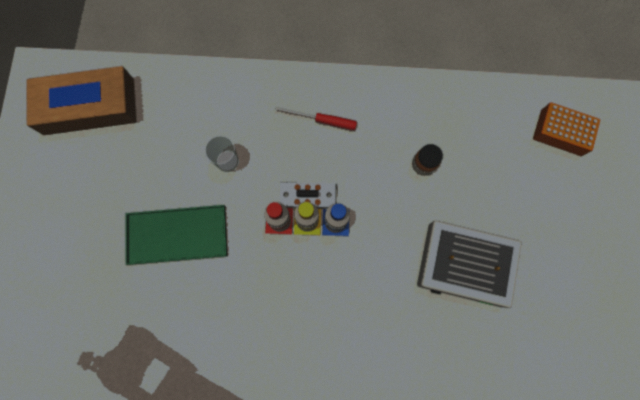

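The side view shows the red, yellow and blue caps at about (309,204), (321,187) and (334,169), the tray at (270,330) and the warmer at (402,145). The top view shows the caps at (277,210), (306,210) and (339,212), the carrier at (308,195), the brass pins near (451,258) and (499,268), and the tray at (177,235).

```bash
cat > h.py <<'E'
from rig import *
import numpy as np,cv2
def ray(n,u,v):
    m=camera_model(n);x0=np.array([(u-m["cx"])/m["fx"],(v-m["cy"])/m["fy"]]);x=x0.copy()
    for _ in range(5): x=x0/(1+m["k1"]*(x@x))
    T=np.array(m["world_from_camera"]);return T[:3,3],T[:3,:3]@np.array([x[0],-x[1],-1])
def onz(n,u,v,z):
    o,d=ray(n,u,v);return (o+d*(z-o[2])/d[2])
def tri(a,b):
    (o,d),(p,e)=ray("side",*a),ray("top",*b)
    s=np.linalg.lstsq(np.c_[d,-e],p-o,rcond=None)[0];A=o+d*s[0];B=p+e*s[1]
    return (A+B)/2,np.linalg.norm(A-B)
HSV={"red":((172,130,60),(6,255,255)),"yellow":((24,130,60),(34,255,255)),"blue":((106,120,50),(122,255,255)),"green":((65,100,20),(90,255,255))}
def mask(im,c):
    h=cv2.cvtColor(im,cv2.COLOR_BGR2HSV);lo,hi=HSV[c]
    if lo[0]>hi[0]: return cv2.inRange(h,(0,)+lo[1:],hi)|cv2.inRange(h,lo,(180,255,255))
    return cv2.inRange(h,lo,hi)
def blobs(im,c,mn=15):
    n,l,s,ce=cv2.connectedComponentsWithStats(mask(im,c));return [(s[i].tolist(),ce[i].round(1).tolist()) for i in range(1,n) if s[i][4]>=mn]
E
python3 - <<'E'
from h import *
S=cv2.imread("pics/side0.png");T=cv2.imread("pics/top0.png")
for c in HSV:
    print(c,"S",blobs(S,c));print(c,"T",blobs(T,c))
for c in("green",):
    k,_=cv2.findContours(mask(T,c),0,2);k=max(k,key=cv2.contourArea)
    print([onz("top",*p,10).round(0).tolist()[:2] for p in cv2.boxPoints(cv2.minAreaRect(k))])
a=cv2.resize(T[170:250,255:365],None,fx=5,fy=5,interpolation=2);b=cv2.resize(T[215:310,415:530],None,fx=5,fy=5,interpolation=2)
cv2.imwrite("pics/c1.png",a);cv2.imwrite("pics/c2.png",b)
E
```

```text
red S [([237, 163, 30, 24, 260], [251.7, 174.1]), ([302, 196, 14, 19, 219], [308.6, 204.6]), ([298, 229, 22, 7, 52], [308.7, 233.0]), ([291, 236, 33, 19, 185], [307.1, 245.8])]
red T [([316, 113, 41, 17, 361], [336.0, 121.2]), ([267, 203, 15, 15, 184], [274.1, 209.8]), ([266, 208, 27, 26, 177], [281.4, 225.7])]
yellow S [([314, 178, 14, 10, 104], [320.5, 182.4]), ([319, 217, 17, 19, 102], [327.3, 226.9])]
yellow T [([298, 202, 16, 16, 198], [305.7, 209.6]), ([294, 224, 26, 11, 151], [305.9, 230.6])]
blue S [([327, 162, 13, 17, 181], [333.1, 169.6]), ([331, 195, 10, 5, 23], [335.5, 197.6]), ([330, 201, 16, 17, 78], [338.1, 210.3]), ([17, 317, 69, 69, 1770], [50.7, 351.2])]
blue T [([49, 82, 52, 25, 934], [74.5, 94.4]), ([331, 204, 15, 15, 182], [338.0, 211.1]), ([323, 223, 26, 13, 137], [335.1, 231.2])]
green S [([219, 274, 99, 119, 6267], [269.1, 332.9])]
green T [([127, 206, 99, 58, 4818], [176.4, 234.4])]
[[537.0, 449.0], [571.0, 221.0], [457.0, 200.0], [425.0, 423.0]]
```

View pics/c1.png

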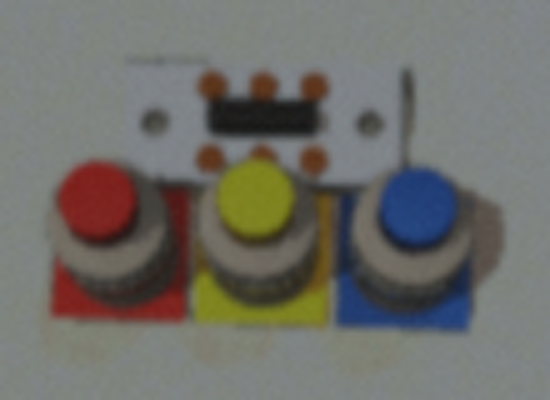

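View pics/c2.png

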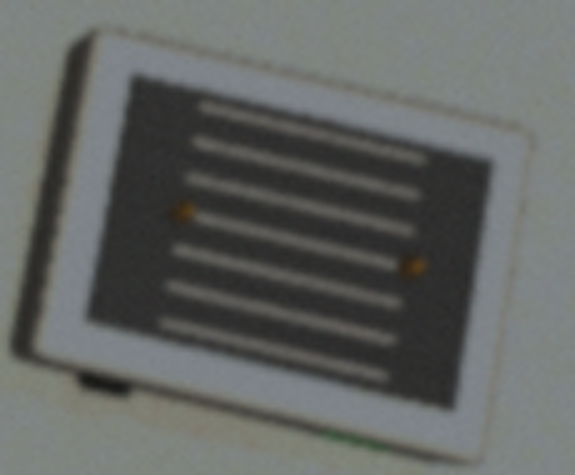

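The first crop shows the three caps, the mats' lower edge from full-image (265.4,233.6) to (349,236), the carrier holes at (286,194.4) and (329,194.6), and the ridge centre at (307.6,193.4). The second crop shows the pin tips near (452,257) and (497.5,268), with the plate around them.

```bash
python3 - <<'E'
from h import *
P=lambda n,p:print(n,np.round(p,1).tolist())
S=cv2.imread("pics/side0.png");T=cv2.imread("pics/top0.png")
caps={}
for c,s,t in(("red",(308.6,204.6),(274.4,210.4)),("yellow",(320.5,187),(305.7,209.6)),("blue",(333.1,169.6),(338,211.1))):
    P(c,onz("top",*t,148)); p,e=tri(s,t);P("  tri",[*p,e])
for z,n,u,v in((16,"hole1",286,194.4),(16,"hole2",329,194.6),(40,"ridgeL",255+208/5,170+116/5),(40,"ridgeR",255+318/5,170+117/5),(3,"matL",265.4,233.6),(3,"matR",349,236),(3,"mat R/Y",255+189/5,234.2),(3,"Y/B",255+333/5,235.3),(66,"pinA",415+184/5,215+210/5),(66,"pinB",415+413/5,215+266/5)): P(n,onz("top",u,v,z))
for n,u,v in(("plTL",132,75),("plTR",493,160),("plBR",455,408),("plBL",88,321)): P(n,onz("top",415+u/5,215+v/5,60))
for n,u,v in(("csTL",100,32),("csTR",530,130),("csBR",480,460),("csBL",36,357)): P(n,onz("top",415+u/5,215+v/5,60))
k,_=cv2.findContours(mask(T,"green"),0,2);k=max(k,key=cv2.contourArea)
print(cv2.minAreaRect(k)); e=cv2.approxPolyDP(k,6,True)[:,0]
for q in e: P(q.tolist(),onz("top",*q,14))
for u,v in((228,150),(220,150)):P("beaker",onz("top",u,v,0))
k,_=cv2.findContours(mask(S,"green"),0,2);k=max(k,key=cv2.contourArea)
for q in cv2.approxPolyDP(k,6,True)[:,0]: P("S %s"%q,onz("side",*q,14))
E
```

```text
red [541.1, 86.9, 148.0]
  tri [543.2, 88.3, 133.1, 1.1]
yellow [546.3, 24.2, 148.0]
  tri [548.1, 24.4, 130.9, 2.6]
blue [546.9, -40.8, 148.0]
  tri [548.7, -41.7, 132.7, 2.0]
hole1 [603.5, 76.5, 16.0]
hole2 [608.7, -23.2, 16.0]
ridgeL [602.5, 50.8, 40.0]
ridgeR [604.9, 0.9, 40.0]
matL [511.2, 118.5, 3.0]
matR [516.6, -74.4, 3.0]
mat R/Y [513.4, 55.2, 3.0]
Y/B [514.6, -11.2, 3.0]
pinA [475.5, -293.2, 66.0]
pinB [457.0, -391.6, 66.0]
plTL [533.8, -272.4, 60.0]
plTR [505.2, -430.1, 60.0]
plBR [398.3, -410.6, 60.0]
plBL [426.4, -253.6, 60.0]
csTL [552.1, -258.3, 60.0]
csTR [519.3, -446.8, 60.0]
csBR [377.2, -420.7, 60.0]
csBL [410.0, -231.5, 60.0]
((175.63790893554688, 234.33584594726562), (49.8120231628418, 99.8839340209961), 85.03025817871094)
[223, 206] [568.3, 220.2, 14.0]
[128, 215] [534.7, 437.4, 14.0]
[128, 263] [425.5, 421.9, 14.0]
[225, 254] [458.4, 204.8, 14.0]
beaker [708.1, 224.9, 0.0]
beaker [707.0, 244.1, 0.0]
S [269 274] [568.3, 222.6, 14.0]
S [219 370] [533.7, 448.5, 14.0]
S [275 392] [419.6, 430.0, 14.0]
S [317 290] [454.2, 205.0, 14.0]
```

Every check agrees: cap heights about 132 by triangulation, pin spacing 100 mm, mat row 193 mm, hole spacing 100 mm. First I turn the tool so that its y lies along world x.

```bash
python3 -m crank '[[[0,0,0,0,0,1,85],[0,0,0,0,0,1,85],[0,0,0,0,0,1,80],[0,0,0,0,0,1,75],[0,0,0,0,0,1,70],[0,0,0,0,0,1,60],[0,0,0,0,0,1,56],[0,0,0,0,0,1,56]]]' 60
python3 -m crank '[[[0,0,0,0,0,0.6,56],[0,0,0,0,0,0.5,56],[-0.95,0.9,0,0,0,0,56],[-0.95,0.9,0,0,0,0,56],[-0.95,0.9,0,0,0,0,56],[-0.95,0.9,0,0,0,0,56],[-0.95,0.9,0,0,0,0,56],[-0.95,0.9,0,0,0,0,56]]]'
python3 -m crank '[[[-0.95,0.9,0,0,0,0,56],[-0.95,0.9,0,0,0,0,56],[-0.95,0.9,0,0,0,0,56],[-0.95,0.9,0,0,0,0,56],[-0.95,0.9,0,0,0,0,56],[-0.95,0.9,0,0,0,0,56],[-0.5,0.4,0,0,0,0,56],[0,0,0,0,0,0,56]]]'
```

```text
time_s: 0.9
eef_pos: [155.0, 501.4, 231.0]
ee_rot: [0.0, 0.653, 0.758, -0.0]
force: [1.0, -0.8, 0.1]
grip_width: 0.657
grip_force: 0.0
time_s: 1.7
eef_pos: [290.7, 358.0, 231.1]
ee_rot: [-0.0, 0.707, 0.707, -0.0]
force: [0.7, 0.0, 0.8]
grip_width: 0.653
grip_force: 0.0
time_s: 2.5
eef_pos: [436.0, 202.9, 230.8]
ee_rot: [-0.0, 0.708, 0.706, -0.0]
force: [-0.4, 0.3, 0.7]
grip_width: 0.654
grip_force: 0.0
```

```bash
python3 -m crank '[[[-0.92,0.85,0.2,0,0,0,56],[-0.92,0.85,0.4,0,0,0,56],[-0.92,0.85,0.4,0,0,0,56],[-0.92,0.85,0.4,0,0,0,56],[-0.92,0.84,0.4,0,0,0,56],[0,0,0.4,0,0,0,56],[0,0,0.4,0,0,0,56],[0,0,0,0,0,0,56]]]'
python3 -c "
from h import *
cv2.imwrite('pics/a1.png',capture('side')[120:270,220:420].repeat(3,0).repeat(3,1))"
```

```text
time_s: 3.3
eef_pos: [539.9, 90.4, 165.0]
ee_rot: [-0.001, 0.707, 0.708, -0.001]
force: [-0.2, -0.1, -0.1]
grip_width: 0.659
grip_force: 0.0
```

View pics/a1.png

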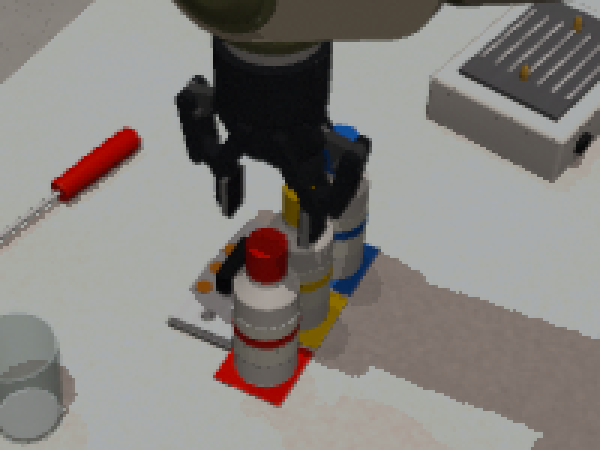

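The gripper is centred over the red cap, with one pad on each side of it in x. I descend and grip.

```bash
python3 -m crank '[[[-0.08,0.08,0.4,0,0,0,56],[0,0,0.7,0,0,0,56],[0,0,0.7,0,0,0,56],[0,0,0,0,0,0,40],[0,0,0,0,0,0,25],[0,0,0,0,0,0,20],[0,0,0,0,0,0,20],[0,0,0,0,0,0,20]]]' 60
python3 -m crank '[[[0,0,-0.2,0,0,0,20],[0,0,-0.5,0,0,0,20],[0,0,-0.7,0,0,0,20],[0,0,-0.7,0,0,0,20],[0,0,0,0,0,0,20],[0,0,0,0,0,0,20],[0,0,0,0,0,0,20],[0,0,0,0,0,0,20]]]'
```

```text
time_s: 4.15
eef_pos: [543.3, 87.3, 121.6]
ee_rot: [0.0, 0.707, 0.707, 0.0]
force: [-0.1, 0.3, -2.1]
grip_width: 0.35
grip_force: 59.5
time_s: 4.95
eef_pos: [542.9, 87.2, 173.0]
ee_rot: [-0.001, 0.707, 0.707, -0.001]
force: [-0.0, 0.1, -2.9]
grip_width: 0.357
grip_force: 59.9
```

```bash
python3 -m crank '[[[0.4,-0.08,0,0,0,0,20],[0.8,-0.15,0,0,0,0,20],[0.8,-0.15,0,0,0,0,20],[0.8,-0.15,0,0,0,0,20],[0.8,-0.15,0,0,0,0,20],[0.8,-0.15,0,0,0,0,20],[0.8,-0.15,0,0,0,0,20],[0.8,-0.15,0,0,0,0,20]]]'
python3 -m crank '[[[0.8,-0.15,0,0,0,0,20],[0.8,-0.15,0,0,0,0,20],[0.8,-0.15,0,0,0,0,20],[0.8,-0.15,0,0,0,0,20],[0.8,-0.15,0,0,0,0,20],[0.8,-0.15,0,0,0,0,20],[0.8,-0.15,0,0,0,0,20],[0.4,-0.08,0,0,0,0,20]]]'
python3 -m crank '[[[0,0,0.2,0,0,0,20],[0,0,0.4,0,0,0,20],[0,0,0.5,0,0,0,20],[0,0,0.4,0,0,0,20],[0,0,0.2,0,0,0,20],[0,0,0.1,0,0,0,20],[0,0,0,0,0,0,20],[0,0,0,0,0,0,20]]]'
python3 -c "
from h import *
cv2.imwrite('pics/a2.png',capture('side')[220:400,170:370].repeat(3,0).repeat(3,1))"
```

```text
time_s: 5.75
eef_pos: [514.2, 238.7, 173.5]
ee_rot: [-0.0, 0.707, 0.707, -0.0]
force: [0.3, -0.7, -2.6]
grip_width: 0.356
grip_force: 59.8
time_s: 6.55
eef_pos: [485.5, 389.0, 173.3]
ee_rot: [-0.0, 0.706, 0.708, -0.0]
force: [-0.6, -0.8, -2.6]
grip_width: 0.356
grip_force: 59.8
time_s: 7.35
eef_pos: [486.8, 387.3, 129.2]
ee_rot: [0.0, 0.707, 0.707, 0.0]
force: [0.8, -0.8, -3.1]
grip_width: 0.354
grip_force: 59.8
```

View pics/a2.png

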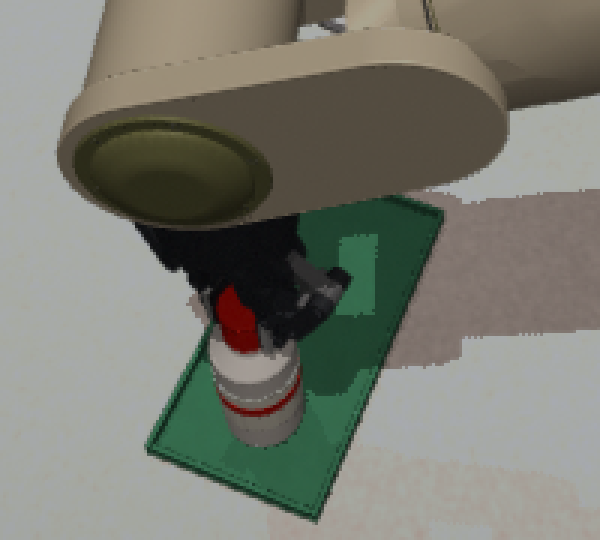

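The red bottle hangs about 6 mm above the tray floor near the tray's far end, clear of the walls. I lower it and release.

```bash
python3 -m crank '[[[0,0,0.1,0,0,0,20],[0,0,0.08,0,0,0,20],[0,0,0.04,0,0,0,20],[0,0,0.02,0,0,0,20],[0,0,0,0,0,0,20],[0,0,0,0,0,0,20],[0,0,0,0,0,0,20],[0,0,0,0,0,0,20]]]'
```

```text
time_s: 8.2
eef_pos: [486.6, 387.2, 122.9]
ee_rot: [0.0, 0.707, 0.707, 0.0]
force: [0.2, -0.0, -3.1]
grip_width: 0.354
grip_force: 59.8
```

Still carrying the full weight, so I go a touch lower.

```bash
python3 -m crank '[[[0,0,0.04,0,0,0,20],[0,0,0.02,0,0,0,20],[0,0,0,0,0,0,20],[0,0,0,0,0,0,20],[0,0,0,0,0,0,20],[0,0,0,0,0,0,20],[0,0,0,0,0,0,20],[0,0,0,0,0,0,20]]]'
```

```text
time_s: 9.0
eef_pos: [486.8, 387.4, 122.5]
ee_rot: [0.0, 0.707, 0.707, 0.001]
force: [-2.4, -0.6, 5.3]
grip_width: 0.356
grip_force: 60.8
```

```bash
python3 -m crank '[[[0,0,0,0,0,0,30],[0,0,0,0,0,0,45],[0,0,0,0,0,0,56],[0,0,-0.3,0,0,0,56],[0,0,-0.6,0,0,0,56],[0,0,-0.7,0,0,0,56],[-0.3,0.05,-0.6,0,0,0,56],[-0.8,0.15,0,0,0,0,56]]]'
python3 -m crank '[[[-1,0.17,0,0,0,0,56],[-1,0.17,0,0,0,0,56],[-1,0.17,0,0,0,0,56],[-1,0.17,0,0,0,0,56],[-1,0.17,0,0,0,0,56],[-1,0.17,0,0,0,0,56],[-1,0.17,0,0,0,0,56],[-1,0.17,0,0,0,0,56]]]'
python3 -m crank '[[[-1,0.17,0,0,0,0,56],[-1,0.17,0,0,0,0,56],[-1,0.17,0,0,0,0,56],[-1,0.17,0,0,0,0,56],[-0.8,0.15,0,0,0,0,56],[-0.4,0.1,0,0,0,0,56],[0,0,0,0,0,0,56],[0,0,0,0,0,0,56]]]'
```

```text
time_s: 9.8
eef_pos: [492.2, 360.4, 179.0]
ee_rot: [0.001, 0.706, 0.708, 0.002]
force: [-0.0, -0.1, -0.2]
grip_width: 0.653
grip_force: 0.0
time_s: 10.6
eef_pos: [525.8, 158.3, 176.9]
ee_rot: [0.0, 0.707, 0.707, 0.0]
force: [0.7, -0.4, 0.4]
grip_width: 0.656
grip_force: 0.0
time_s: 11.4
eef_pos: [548.9, 30.2, 176.4]
ee_rot: [-0.0, 0.707, 0.707, 0.0]
force: [1.1, 0.4, -0.2]
grip_width: 0.655
grip_force: 0.0
```

```bash
python3 -m crank '[[[-0.24,-0.08,0.4,0,0,0,56],[0,0,0.7,0,0,0,56],[0,0,0.7,0,0,0,56],[0,0,0.4,0,0,0,56],[0,0,0,0,0,0,30],[0,0,0,0,0,0,20],[0,0,0,0,0,0,20],[0,0,0,0,0,0,20]]]' 60
python3 -m crank '[[[0,0,-0.2,0,0,0,20],[0,0,-0.5,0,0,0,20],[0,0,-0.7,0,0,0,20],[0,0,-0.7,0,0,0,20],[0.3,-0.05,0,0,0,0,20],[0.7,-0.12,0,0,0,0,20],[0.8,-0.14,0,0,0,0,20],[0.8,-0.14,0,0,0,0,20]]]'
```

```text
time_s: 12.2
eef_pos: [547.1, 23.8, 121.6]
ee_rot: [0.0, 0.707, 0.707, 0.0]
force: [0.1, 0.6, -2.2]
grip_width: 0.355
grip_force: 59.4
time_s: 13.0
eef_pos: [535.2, 89.9, 173.4]
ee_rot: [-0.0, 0.707, 0.707, -0.0]
force: [0.3, -0.3, -2.4]
grip_width: 0.353
grip_force: 59.7
```

```bash
python3 -m crank '[[[0.8,-0.13,0,0,0,0,20],[0.8,-0.13,0,0,0,0,20],[0.8,-0.13,0,0,0,0,20],[0.8,-0.13,0,0,0,0,20],[0.8,-0.13,0,0,0,0,20],[0.8,-0.13,0,0,0,0,20],[0.8,-0.13,0,0,0,0,20],[0.8,-0.13,0,0,0,0,20]]]'
python3 -m crank '[[[0.8,-0.13,0,0,0,0,20],[0.8,-0.13,0,0,0,0,20],[0.8,-0.13,0,0,0,0,20],[0.46,-0.1,0,0,0,0,20],[0,0,0.3,0,0,0,20],[0,0,0.6,0,0,0,20],[0,0,0.5,0,0,0,20],[0,0,0.3,0,0,0,20]]]'
python3 -m crank '[[[0,0,0.14,0,0,0,20],[0,0,0.1,0,0,0,20],[0,0,0.06,0,0,0,20],[0,0,0.04,0,0,0,20],[0,0,0,0,0,0,20],[0,0,0,0,0,0,20],[0,0,0,0,0,0,20],[0,0,0,0,0,0,20]]]'
```

```text
time_s: 13.8
eef_pos: [508.9, 250.0, 173.4]
ee_rot: [-0.0, 0.707, 0.707, -0.0]
force: [-0.7, 0.1, -2.9]
grip_width: 0.356
grip_force: 59.7
time_s: 14.6
eef_pos: [497.0, 319.4, 129.6]
ee_rot: [-0.0, 0.707, 0.707, -0.001]
force: [-0.9, 0.1, -1.9]
grip_width: 0.356
grip_force: 59.7
time_s: 15.4
eef_pos: [497.4, 320.3, 122.9]
ee_rot: [0.0, 0.707, 0.707, 0.0]
force: [0.1, 0.2, -2.4]
grip_width: 0.352
grip_force: 59.7
```

```bash
python3 -m crank '[[[0,0,0.04,0,0,0,20],[0,0,0.02,0,0,0,20],[0,0,0,0,0,0,20],[0,0,0,0,0,0,30],[0,0,0,0,0,0,45],[0,0,0,0,0,0,56],[0,0,-0.4,0,0,0,56],[0,0,-0.6,0,0,0,56]]]'
python3 -m crank '[[[0,0,-0.7,0,0,0,56],[-0.3,0.05,-0.5,0,0,0,56],[-1,0.15,0,0,0,0,56],[-1,0.15,0,0,0,0,56],[-1,0.15,0,0,0,0,56],[-1,0.15,0,0,0,0,56],[-1,0.15,0,0,0,0,56],[-1,0.15,0,0,0,0,56]]]'
python3 -m crank '[[[-1,0.15,0,0,0,0,56],[-1,0.15,0,0,0,0,56],[-1,0.15,0,0,0,0,56],[-1,0.15,0,0,0,0,56],[-1,0.14,0,0,0,0,56],[-1,0.14,0,0,0,0,56],[-1,0.14,0,0,0,0,56],[-0.9,0.1,0,0,0,0,56]]]'
```

```text
time_s: 16.2
eef_pos: [497.1, 320.1, 146.5]
ee_rot: [-0.0, 0.707, 0.707, -0.001]
force: [0.2, 0.9, -1.0]
grip_width: 0.658
grip_force: 0.0
time_s: 17.0
eef_pos: [521.3, 161.2, 176.8]
ee_rot: [0.0, 0.707, 0.707, 0.0]
force: [-0.2, -0.0, 0.3]
grip_width: 0.659
grip_force: 0.0
time_s: 17.8
eef_pos: [549.2, -36.4, 176.8]
ee_rot: [0.0, 0.707, 0.707, 0.0]
force: [-0.5, 0.3, 0.2]
grip_width: 0.66
grip_force: 0.0
```

```bash
python3 -m crank '[[[-0.18,-0.06,0.4,0,0,0,56],[0,0,0.7,0,0,0,56],[0,0,0.7,0,0,0,56],[0,0,0.4,0,0,0,56],[0,0,0,0,0,0,30],[0,0,0,0,0,0,20],[0,0,0,0,0,0,20],[0,0,0,0,0,0,20]]]' 60
python3 -m crank '[[[0,0,-0.2,0,0,0,20],[0,0,-0.5,0,0,0,20],[0,0,-0.7,0,0,0,20],[0,0,-0.7,0,0,0,20],[0.3,-0.05,0,0,0,0,20],[0.7,-0.11,0,0,0,0,20],[0.8,-0.12,0,0,0,0,20],[0.8,-0.12,0,0,0,0,20]]]'
python3 -m crank '[[[0.8,-0.11,0,0,0,0,20],[0.8,-0.11,0,0,0,0,20],[0.8,-0.11,0,0,0,0,20],[0.8,-0.11,0,0,0,0,20],[0.8,-0.11,0,0,0,0,20],[0.8,-0.11,0,0,0,0,20],[0.8,-0.11,0,0,0,0,20],[0.8,-0.11,0,0,0,0,20]]]'
```

```text
time_s: 18.6
eef_pos: [547.9, -39.2, 121.8]
ee_rot: [0.0, 0.707, 0.707, 0.0]
force: [-0.6, -0.7, -0.4]
grip_width: 0.351
grip_force: 59.6
time_s: 19.4
eef_pos: [537.2, 26.9, 173.4]
ee_rot: [-0.0, 0.707, 0.707, -0.0]
force: [-0.2, -0.8, -2.1]
grip_width: 0.356
grip_force: 59.8
time_s: 20.2
eef_pos: [514.9, 187.0, 173.4]
ee_rot: [-0.0, 0.707, 0.707, -0.0]
force: [-0.1, -0.3, -3.0]
grip_width: 0.35
grip_force: 59.8
```

```bash
python3 -m crank '[[[0.8,-0.1,0,0,0,0,20],[0.8,-0.1,0,0,0,0,20],[0.7,-0.1,0,0,0,0,20],[0.4,-0.04,0,0,0,0,20],[0,0,0.3,0,0,0,20],[0,0,0.6,0,0,0,20],[0,0,0.5,0,0,0,20],[0,0,0.3,0,0,0,20]]]'
python3 -m crank '[[[0,0,0.14,0,0,0,20],[0,0,0.1,0,0,0,20],[0,0,0.06,0,0,0,20],[0,0,0.04,0,0,0,20],[0,0,0,0,0,0,20],[0,0,0.04,0,0,0,20],[0,0,0.02,0,0,0,20],[0,0,0,0,0,0,20]]]'
```

```text
time_s: 21.0
eef_pos: [506.7, 252.5, 129.7]
ee_rot: [-0.0, 0.707, 0.707, -0.001]
force: [0.3, 0.6, -2.9]
grip_width: 0.355
grip_force: 59.8
time_s: 21.8
eef_pos: [507.6, 253.4, 122.7]
ee_rot: [0.0, 0.707, 0.707, 0.001]
force: [-2.2, -1.9, 7.0]
grip_width: 0.357
grip_force: 60.9
```

```bash
python3 -m crank '[[[0,0,0,0,0,0,30],[0,0,0,0,0,0,45],[0,0,0,0,0,0,56],[0,0,-0.4,0,0,0,56],[0,0,-0.6,0,0,0,56],[0,0,-0.7,0,0,0,56],[-0.3,0,-0.5,0,0,0,56],[-0.9,0,0,0,0,0,50]]]'
python3 -m crank '[[[-1,0,0,0,0,0,50],[-1,0,0,0,0,0,50],[-1,0,0,0,0,-0.31,45],[0,0,0,0,0,0,45],[0,0,0,0,0,0,45],[0,0,0,0,0,0,45],[0,0,0,0,0,0,45],[0,0,0,0,0,0,45]]]'
python3 -c "
from h import *
a=capture('top');b=capture('side');cv2.imwrite('pics/t3.png',a);cv2.imwrite('pics/s3.png',b)
A=cv2.resize(a[175:245,255:365],None,fx=5,fy=5,interpolation=2);B=cv2.resize(b[175:265,265:375],None,fx=5,fy=5,interpolation=2)[:,:]
cv2.imwrite('pics/c3.png',cv2.resize(np.vstack([A,B]),None,fx=.74,fy=.74))"
```

```text
time_s: 22.6
eef_pos: [507.8, 223.7, 178.6]
ee_rot: [0.001, 0.706, 0.708, 0.002]
force: [-0.6, -0.7, -0.2]
grip_width: 0.586
grip_force: 0.0
time_s: 23.4
eef_pos: [507.1, 148.8, 176.3]
ee_rot: [-0.0, 0.691, 0.723, -0.0]
force: [-0.1, -0.6, -0.4]
grip_width: 0.525
grip_force: 0.0
```

View pics/c3.png

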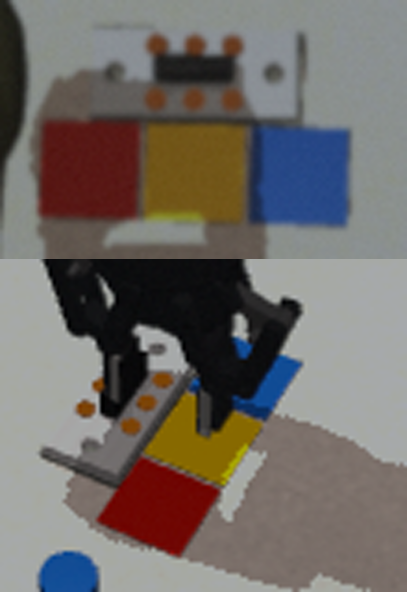

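The mats are empty. The carrier's ridge is centred at full-image (307.6,193.4) and its holes at (286.1,194.5) and (328.8,194.7), unmoved; the samples lie flush.

```bash
python3 -c "
from h import *
for n,u,v in (('red',90,168.5),('yel',196,172),('blu',301,177),('BL',40,217),('BR',348,224),('TL',42,120),('TR',350,128)):print(n,onz('top',255+u/3.7,175+v/3.7,3).round(1))
for n,u,v in (('red',158,247+260),('yel',204,175+260),('blu',250,120+260)):print(n,onz('side',265+u/3.7,175+(v-259)/3.7,3).round(1))
"
python3 -m crank '[[[-0.63,0.46,0.2,0,0,0,45],[-0.63,0.46,0.4,0,0,0,45],[-0.63,0.46,0.4,0,0,0,45],[-0.63,0.46,0.4,0,0,0,45],[-0.63,0.46,0.4,0,0,0,45],[-0.63,0.46,0.4,0,0,0,45],[-0.63,0.46,0.4,0,0,0,45],[-0.63,0.46,0.4,0,0,0,45]]]'
python3 -m crank '[[[0,0,0.7,0,0,0,45],[0,0,0.7,0,0,0,45],[0,0,0.6,0,0,0,45],[0,0,0,0,0,0,45],[0,0,0,0,0,0,45],[0,0,0,0,0,0,45],[0,0,0,0,0,0,45],[0,0,0,0,0,0,45]]]'
```

```text
red [543.4  88.6   3. ]
yel [545.   22.1   3. ]
blu [545.6 -43.8   3. ]
BL [511.2 117.5   3. ]
BR [517.7 -74.5   3. ]
TL [572.6 121.1   3. ]
TR [578.5 -73.2   3. ]
red [540.8  93.3   3. ]
yel [543.7  23.5   3. ]
blu [539.4 -37.9   3. ]
time_s: 24.3
eef_pos: [605.2, 24.8, 99.8]
ee_rot: [-0.0, 0.692, 0.722, -0.0]
force: [0.2, 0.2, 0.2]
grip_width: 0.529
grip_force: 0.0
time_s: 25.1
eef_pos: [604.9, 26.4, 51.9]
ee_rot: [0.0, 0.691, 0.722, 0.0]
force: [0.3, -0.1, -0.4]
grip_width: 0.525
grip_force: 0.0
```

```bash
python3 -m crank '[[[0,0,0.5,0,0,0,45],[0,0,0.5,0,0,0,45],[0,0,0.24,0,0,0,45],[0,0,0,0,0,0,30],[0,0,0,0,0,0,15],[0,0,0,0,0,0,5],[0,0,0,0,0,0,5],[0,0,0,0,0,0,5]]]' 80
python3 -m crank '[[[0,0,-0.2,0,0,0,5],[0,0,-0.4,0,0,0,5],[0,0,-0.7,0,0,0,5],[0,0,-0.7,0,0,0,5],[0,0,-0.7,0,0,0,5],[0,0,-0.7,0,0,0,5],[0,0,-0.6,0,0,0,5],[0,0,0,0,0,0,5]]]'
```

```text
time_s: 25.9
eef_pos: [604.8, 26.4, 20.6]
ee_rot: [0.0, 0.691, 0.722, 0.0]
force: [0.4, -0.0, 0.9]
grip_width: 0.142
grip_force: 80.6
time_s: 26.7
eef_pos: [605.6, 26.3, 122.9]
ee_rot: [0.002, 0.691, 0.722, 0.001]
force: [-0.2, -0.1, -3.3]
grip_width: 0.144
grip_force: 80.1
```

The carrier is lifted. Before going over, I refine the pin positions from both views.

```bash
python3 -c "
from h import *
def pins(f,box):
    im=cv2.imread(f);x0,y0,x1,y1=box;h=cv2.cvtColor(im[y0:y1,x0:x1],cv2.COLOR_BGR2HSV).astype(int)
    m=((h[...,0]>8)&(h[...,0]<28)&(h[...,1]>110)&(h[...,2]>50)).astype(np.uint8)
    n,l,s,c=cv2.connectedComponentsWithStats(m)
    return [(c[i]+[x0,y0]).round(2).tolist()+[int(s[i][4])]+s[i][:4].tolist() for i in range(1,n) if s[i][4]>2]
A=pins('pics/top0.png',(435,235,510,290));B=pins('pics/side0.png',(370,115,435,170));A2=pins('pics/t3.png',(435,235,510,290))
print(A,A2,B,sep='\n')
A=sorted(A)[:2];B=sorted(B,key=lambda p:-p[1])
for a,b in zip(A,B):print(tri(b[:2],a[:2]),onz('top',*a[:2],67.5))
"
```

```text
[[451.36, 256.91, 11, 15, 21, 4, 3], [497.5, 268.0, 12, 61, 32, 4, 3]]
[[451.36, 256.91, 11, 15, 21, 4, 3], [497.2, 268.0, 10, 61, 32, 4, 3]]
[[412.08, 127.83, 12, 41, 11, 3, 5], [394.36, 144.0, 11, 23, 27, 3, 5]]
(array([ 475.39874609, -292.56929967,   65.26379427]), np.float64(0.6707613127459533)) [ 475.51377555 -291.85122457   67.5       ]
(array([ 457.26835028, -392.08047362,   64.47970409]), np.float64(0.48770717806706393)) [ 457.27501241 -390.85139289   67.5       ]
```

```bash
python3 -m crank '[[[-0.5,0,0,0,0,0.4,5],[-0.8,0,0,0,0,0.6,5],[-0.8,0,0,0,0,0.61,5],[-0.8,0,0,0,0,0,5],[-0.8,0,0,0,0,0,5],[-0.8,0,0,0,0,0,5],[-0.8,0,0,0,0,0,5],[-0.8,0,0,0,0,0,5]]]'
```

```text
time_s: 27.5
eef_pos: [584.4, -125.0, 119.6]
ee_rot: [-0.001, 0.768, 0.64, -0.0]
force: [-1.0, 0.1, -3.7]
grip_width: 0.142
grip_force: 80.0
```

```bash
python3 -m crank '[[[-0.9,-0.3,0,0,0,0,5],[-0.9,-0.3,0,0,0,0,5],[-0.9,-0.3,0,0,0,0,5],[-0.9,-0.3,0,0,0,0,5],[-0.9,-0.3,0,0,0,0,5],[-0.9,-0.3,0,0,0,0,5],[-0.9,-0.3,0,0,0,0,5],[-0.9,-0.3,0,0,0,0,5]]]'
python3 -m crank '[[[-0.9,-0.3,0,0,0,0,5],[-0.7,-0.3,0,0,0,0,5],[-0.5,-0.1,0,0,0,0,5],[0,0,0.1,0,0,0,5],[0,0,0.2,0,0,0,5],[0,0,0.1,0,0,0,5],[0,0,0,0,0,0,5],[0,0,0,0,0,0,5]]]'
python3 -c "
from h import *
a=capture('top');b=capture('side');cv2.imwrite('pics/t4.png',a);cv2.imwrite('pics/s4.png',b)
A=cv2.resize(a[215:305,415:535],None,fx=4.5,fy=4.5,interpolation=2)[:300];A=cv2.resize(a[220:290,420:530],None,fx=5,fy=5,interpolation=2);B=cv2.resize(b[110:180,350:460],None,fx=4,fy=4,interpolation=2)
B=cv2.resize(b[115:165,355:465],None,fx=5,fy=5,interpolation=2)
cv2.imwrite('pics/c4.png',np.vstack([A,B[:250]]));print(sense()['joints'].round(2))"
```

```text
time_s: 28.3
eef_pos: [492.7, -291.2, 119.7]
ee_rot: [-0.001, 0.768, 0.64, -0.0]
force: [-0.1, 0.3, -3.2]
grip_width: 0.142
grip_force: 80.0
time_s: 29.1
eef_pos: [467.2, -338.6, 110.2]
ee_rot: [-0.0, 0.768, 0.641, 0.0]
force: [0.7, -0.1, -2.3]
grip_width: 0.143
grip_force: 80.0
[-0.83  0.54  1.49  0.    1.11 -0.65]
```

View pics/c4.png

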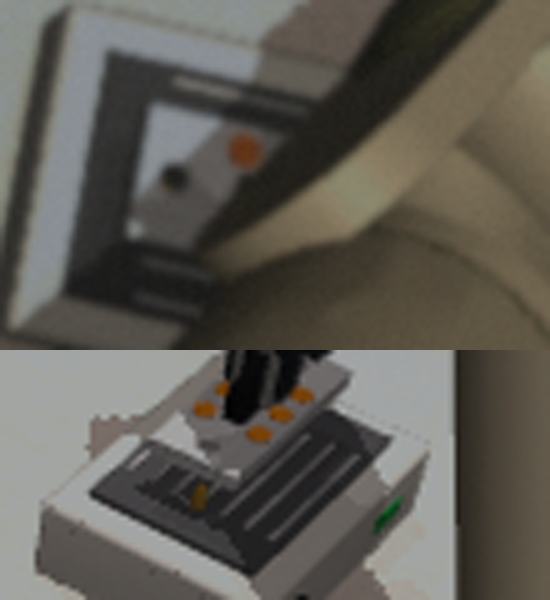

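The top view shows the near hole at about (455.0,255.6), with the arm hiding the far one. The side view shows the carrier level over the plate, with the near pin at about (395,144).

```bash
python3 -c "
from h import *
p=onz('top',455.0,255.6,105.6);print(p)
a=cv2.imread('pics/t4.png')[244:268,440:470];g=cv2.cvtColor(a,6)
print(g[6:18,8:22])
# carrier near-end edge corners (top crop): 
for n,u,v in(('TLcorner',153,103),('BLcorner',131,222)):print(n,onz('top',420+u/5,220+v/5,105.6))
b=cv2.imread('pics/s4.png')[115:165,365:435]
cv2.imwrite('pics/c5.png',np.hstack([cv2.resize(b,None,fx=8,fy=8,interpolation=2)]))"
```

```text
[ 474.99801736 -288.36120221  105.6       ]
[[ 94 132 143 143 141 140 142 140 137 131 117 100  96  94]
 [103 135 142 142 139 135 132 132 128 112  99  93  94  94]
 [112 135 141 138 128 111 104 101  99  92  93  90  91  90]
 [118 137 141 130 104  71  59  58  66  75  83  90  91  92]
 [125 140 138 119  77  41  32  35  45  63  79  89  91  90]
 [130 140 127 103  64  39  32  31  35  55  74  86  89  93]
 [129 130 114  92  65  42  35  33  39  54  72  79  87  91]
 [123 116 101  88  76  58  48  42  49  60  72  80  83  87]
 [111  99  95  89  82  71  62  59  61  71  75  76  77  82]
 [ 95  91  87  87  83  78  72  71  71  74  75  75  76  77]
 [ 84  81  79  80  81  75  79  78  77  77  77  77  77  75]
 [ 77  79  80  76  78  77  78  78  79  77  77  77  75  75]]
TLcorner [ 505.62361135 -279.34073191  105.6       ]
BLcorner [ 455.92457768 -270.12034239  105.6       ]
```

View pics/c5.png

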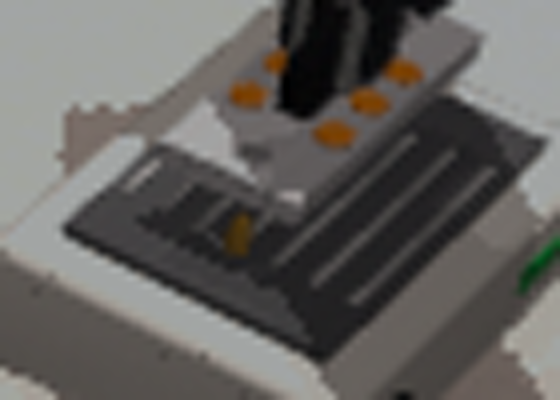

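```bash
python3 -c "
from h import *
print(tri((396.6,134.1),(454.7,255.4)))"
python3 -m crank '[[[-0.17,0,0,0,0,0,5],[0,0,0.2,0,0,0,5],[0,0,0.2,0,0,0,5],[0,0,0.2,0,0,0,5],[0,0,0,0,0,0,5],[0,0,0,0,0,0,5],[0,0,0,0,0,0,5],[0,0,0,0,0,0,5]]]'
python3 -c "
from h import *
b=capture('side');cv2.imwrite('pics/s6.png',b);a=capture('top')
b=cv2.resize(b[110:165,365:435],None,fx=7,fy=7,interpolation=2);a=cv2.resize(a[230:285,430:500],None,fx=7,fy=7,interpolation=2)
cv2.imwrite('pics/c6.png',cv2.resize(np.hstack([a,b]),None,fx=.8,fy=.8))"
```

```text
(array([ 474.57198582, -288.46475456,  103.86091237]), np.float64(1.9947761704825597))
time_s: 30.0
eef_pos: [466.2, -343.4, 95.5]
ee_rot: [0.0, 0.768, 0.64, 0.0]
force: [-0.2, 1.0, -3.6]
grip_width: 0.141
grip_force: 80.0
```

View pics/c6.png

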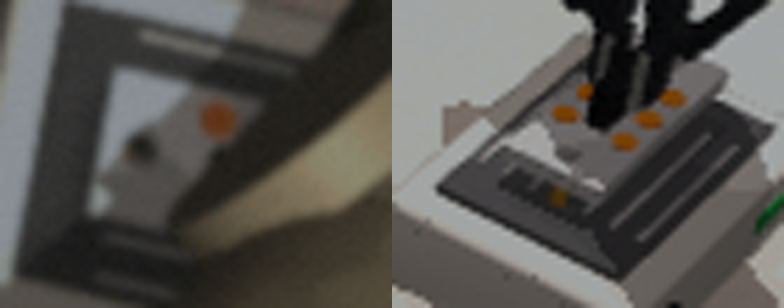

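Through the near hole the top view shows the pin about 8 px left of the hole centre in the crop, at (135,150). That matches the parallax of a pin straight below, so I descend with force checks.

```bash
python3 -m crank '[[[0,0,0.15,0,0,0,5],[0,0,0.1,0,0,0,5],[0,0,0.1,0,0,0,5],[0,0,0.05,0,0,0,5],[0,0,0,0,0,0,5],[0,0,0,0,0,0,5],[0,0,0,0,0,0,5],[0,0,0,0,0,0,5]]]'
```

```text
time_s: 30.9
eef_pos: [466.1, -343.3, 85.4]
ee_rot: [0.0, 0.768, 0.64, 0.0]
force: [0.1, -0.8, -2.5]
grip_width: 0.141
grip_force: 80.0
```

```bash
python3 -m crank '[[[0,0,0.08,0,0,0,5],[0,0,0.08,0,0,0,5],[0,0,0.08,0,0,0,5],[0,0,0,0,0,0,5],[0,0,0,0,0,0,5],[0,0,0,0,0,0,5],[0,0,0,0,0,0,5],[0,0,0,0,0,0,5]]]'
```

```text
time_s: 31.7
eef_pos: [466.1, -343.3, 79.4]
ee_rot: [0.0, 0.768, 0.64, 0.0]
force: [0.1, 0.1, -3.4]
grip_width: 0.141
grip_force: 80.0
```

```bash
python3 -m crank '[[[0,0,0.06,0,0,0,5],[0,0,0.05,0,0,0,5],[0,0,0.04,0,0,0,5],[0,0,0.02,0,0,0,5],[0,0,0,0,0,0,5],[0,0,0,0,0,0,5],[0,0,0,0,0,0,5],[0,0,0,0,0,0,5]]]'
```

```text
time_s: 32.5
eef_pos: [466.1, -343.3, 75.1]
ee_rot: [0.0, 0.768, 0.64, 0.0]
force: [-0.3, -0.9, -3.3]
grip_width: 0.139
grip_force: 80.0
```

```bash
python3 -m crank '[[[0,0,0.03,0,0,0,5],[0,0,0.03,0,0,0,5],[0,0,0,0,0,0,5],[0,0,0,0,0,0,5],[0,0,0,0,0,0,5],[0,0,0,0,0,0,5],[0,0,0,0,0,0,5],[0,0,0,0,0,0,5]]]'
```

```text
time_s: 33.3
eef_pos: [466.2, -343.4, 74.6]
ee_rot: [0.0, 0.768, 0.64, -0.0]
force: [-2.3, 3.8, 7.7]
grip_width: 0.142
grip_force: 81.4
```

```bash
python3 -m crank '[[[0,0,0,0,0,0,20],[0,0,0,0,0,0,35],[0,0,0,0,0,0,45],[0,0,-0.4,0,0,0,45],[0,0,-0.8,0,0,0,45],[0,0,-1,0,0,0,45],[0,0,-1,0,0,0,50],[0,0,-1,0,0,0,56]]]'
python3 -m crank '[[[0,0,0,0,0,-0.65,56],[0,0,0,0,0,-0.65,56],[1,0.07,0,0,0,0,56],[1,0.07,0,0,0,0,56],[1,0.07,0,0,0,0,56],[1,0.07,0,0,0,0,56],[1,0.07,0,0,0,0,56],[1,0.07,0,0,0,0,56]]]'
python3 -m crank '[[[1,0.07,0,0,0,0,56],[1,0.07,0,0,0,0,56],[1,0.07,0,0,0,0,56],[1,0.07,0,0,0,0,56],[1,0.07,0,0,0,0,56],[1,0.07,0,0,0,0,56],[1,0.07,0,0,0,0,56],[1,0.07,0,0,0,0,56]]]'
python3 -c "
from h import *
b=capture('side');a=capture('top')
b=cv2.resize(b[110:180,355:445],None,fx=4.3,fy=4.3,interpolation=2);a=cv2.resize(a[220:310,420:530],None,fx=3.5,fy=3.5,interpolation=2)
cv2.imwrite('pics/c7.png',np.hstack([a[:300],b[:300]]))"
```

```text
time_s: 34.1
eef_pos: [466.1, -343.3, 180.4]
ee_rot: [0.0, 0.768, 0.64, 0.0]
force: [0.1, 0.4, 0.4]
grip_width: 0.655
grip_force: 0.0
time_s: 34.9
eef_pos: [476.6, -192.4, 179.4]
ee_rot: [0.0, 0.707, 0.707, 0.0]
force: [0.3, -0.7, -0.8]
grip_width: 0.66
grip_force: 0.0
time_s: 35.7
eef_pos: [490.6, 7.7, 179.3]
ee_rot: [0.0, 0.707, 0.707, 0.0]
force: [-0.1, -0.8, -1.1]
grip_width: 0.654
grip_force: 0.0
```

View pics/c7.png

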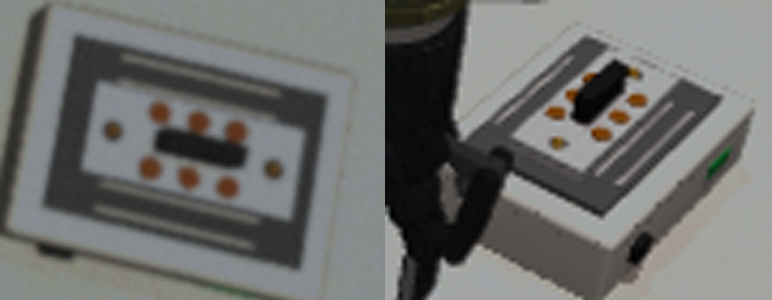

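The carrier lies flat, with brass showing in both holes (crop (112,130) and (273,168)). Now the bottles go back, blue first.

```bash
python3 -m crank '[[[1,0.07,0,0,0,0,56],[1,0.07,0,0,0,0,56],[1,0.07,0,0,0,0,56],[1,0.07,0,0,0,0,56],[1,0.07,0,0,0,0,56],[1,0.07,0,0,0,0,56],[1,0.07,0,0,0,0,56],[1,0.07,0,0,0,0,56]]]'
python3 -m crank '[[[1,0.07,0,0,0,0,56],[0.6,0.05,0,0,0,0,56],[0.23,0,0,0,0,0,56],[0,0,0.4,0,0,0,56],[0,0,0.7,0,0,0,56],[0,0,0.7,0,0,0,56],[0,0,0.4,0,0,0,56],[0,0,0,0,0,0,56]]]'
```

```text
time_s: 36.6
eef_pos: [504.8, 207.0, 179.1]
ee_rot: [0.0, 0.707, 0.707, 0.0]
force: [0.8, 0.1, 0.3]
grip_width: 0.654
grip_force: 0.0
time_s: 37.4
eef_pos: [506.8, 251.5, 122.1]
ee_rot: [-0.001, 0.707, 0.707, -0.001]
force: [-0.4, -0.7, -0.1]
grip_width: 0.659
grip_force: 0.0
```

```bash
python3 -m crank '[[[0,0,0,0,0,0,40],[0,0,0,0,0,0,25],[0,0,0,0,0,0,20],[0,0,0,0,0,0,20],[0,0,-0.2,0,0,0,20],[0,0,-0.5,0,0,0,20],[0,0,-0.7,0,0,0,20],[0,0,-0.6,0,0,0,20]]]' 60
python3 -m crank '[[[-0.4,0.05,0,0,0,0,20],[-0.8,0.1,0,0,0,0,20],[-0.8,0.1,0,0,0,0,20],[-0.8,0.1,0,0,0,0,20],[-0.8,0.1,0,0,0,0,20],[-0.8,0.1,0,0,0,0,20],[-0.8,0.1,0,0,0,0,20],[-0.8,0.1,0,0,0,0,20]]]'
python3 -m crank '[[[-0.8,0.1,0,0,0,0,20],[-0.8,0.1,0,0,0,0,20],[-0.8,0.1,0,0,0,0,20],[-0.8,0.1,0,0,0,0,20],[-0.8,0.1,0,0,0,0,20],[-0.8,0.1,0,0,0,0,20],[-0.6,0.1,0,0,0,0,20],[-0.2,0.05,0,0,0,0,20]]]'
```

```text
time_s: 38.2
eef_pos: [507.2, 252.5, 174.8]
ee_rot: [-0.0, 0.707, 0.707, -0.0]
force: [-0.2, 0.8, -2.8]
grip_width: 0.352
grip_force: 59.6
time_s: 39.0
eef_pos: [525.8, 101.0, 172.9]
ee_rot: [-0.0, 0.707, 0.707, -0.001]
force: [-0.3, -0.7, -2.8]
grip_width: 0.355
grip_force: 59.8
time_s: 39.8
eef_pos: [544.8, -39.1, 173.1]
ee_rot: [-0.0, 0.708, 0.707, -0.0]
force: [-0.7, 0.1, -2.1]
grip_width: 0.352
grip_force: 59.8
```

```bash
python3 -m crank '[[[-0.17,0.05,0.3,0,0,0,20],[0,0,0.6,0,0,0,20],[0,0,0.5,0,0,0,20],[0,0,0.3,0,0,0,20],[0,0,0.15,0,0,0,20],[0,0,0.1,0,0,0,20],[0,0,0.05,0,0,0,20],[0,0,0,0,0,0,20]]]'
python3 -m crank '[[[0,0,0.03,0,0,0,20],[0,0,0.02,0,0,0,20],[0,0,0,0,0,0,20],[0,0,0,0,0,0,20],[0,0,0,0,0,0,20],[0,0,0,0,0,0,20],[0,0,0,0,0,0,20],[0,0,0,0,0,0,20]]]'
```

```text
time_s: 40.6
eef_pos: [546.4, -41.8, 123.8]
ee_rot: [0.0, 0.707, 0.707, 0.0]
force: [0.5, -0.4, -3.7]
grip_width: 0.352
grip_force: 59.9
time_s: 41.4
eef_pos: [546.7, -41.9, 123.6]
ee_rot: [0.001, 0.707, 0.707, 0.0]
force: [-1.2, 0.5, 5.6]
grip_width: 0.353
grip_force: 60.8
```

Contact came about 2 mm earlier than expected, so I look before releasing.

```bash
python3 -c "
from h import *
b=capture('side');a=capture('top');cv2.imwrite('pics/s8.png',b)
b=cv2.resize(b[140:260,270:400],None,fx=4,fy=4,interpolation=2)
cv2.imwrite('pics/c8.png',b);print(sense()['eef_pos'],sense()['force'],sense()['wrist_torque'])"
```

```text
[546.71952384 -41.91381683 123.58832594] [-0.84323912  0.97391784  6.57046284] [ 0.10287908  0.51164665 -0.04049658]
```

View pics/c8.png

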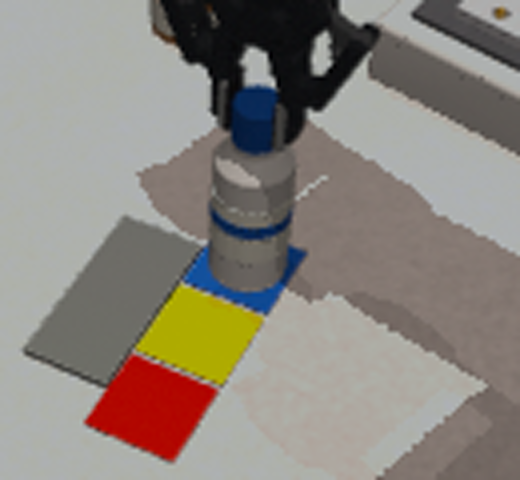

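The blue bottle stands upright on its mat, base near (333,207) in the full image. I release and fetch yellow.

```bash
python3 -m crank '[[[0,0,0,0,0,0,31],[0,0,0,0,0,0,34],[0,0,0,0,0,0,45],[0,0,0,0,0,0,56],[0,0,-0.4,0,0,0,56],[0,0,-0.7,0,0,0,56],[0,0,-0.7,0,0,0,56],[0.5,-0.05,-0.4,0,0,0,56]]]'
python3 -m crank '[[[1,-0.14,0,0,0,0,56],[1,-0.14,0,0,0,0,56],[1,-0.14,0,0,0,0,56],[1,-0.14,0,0,0,0,56],[1,-0.14,0,0,0,0,56],[1,-0.14,0,0,0,0,56],[1,-0.14,0,0,0,0,56],[1,-0.14,0,0,0,0,56]]]'
python3 -m crank '[[[1,-0.14,0,0,0,0,56],[1,-0.14,0,0,0,0,56],[1,-0.14,0,0,0,0,56],[1,-0.14,0,0,0,0,56],[1,-0.14,0,0,0,0,56],[0.7,-0.1,0,0,0,0,56],[0.3,0,0,0,0,0,56],[0,0,0,0,0,0,56]]]'
```

```text
time_s: 42.3
eef_pos: [545.5, -29.9, 179.2]
ee_rot: [0.001, 0.708, 0.707, 0.001]
force: [0.8, 0.4, 0.2]
grip_width: 0.656
grip_force: 0.0
time_s: 43.1
eef_pos: [516.2, 172.5, 177.5]
ee_rot: [-0.0, 0.707, 0.707, 0.0]
force: [-0.4, 0.5, 0.8]
grip_width: 0.66
grip_force: 0.0
time_s: 43.9
eef_pos: [496.4, 321.5, 177.3]
ee_rot: [-0.0, 0.706, 0.708, -0.0]
force: [-0.1, -0.3, 0.5]
grip_width: 0.657
grip_force: 0.0
```

```bash
python3 -c "
from h import *
a=capture('top');b=capture('side')
for c in('blue','red','yellow'):
    for s,q in blobs(a,c): print(c,'T',s,q,onz('top',*q,148).round(1))
    for s,q in blobs(b,c): print(c,'S',s,q,onz('side',*q,133).round(1))"
python3 -m crank '[[[0,0.03,0.4,0,0,0,56],[0,0,0.7,0,0,0,56],[0,0,0.7,0,0,0,56],[0,0,0.4,0,0,0,56],[0,0,0,0,0,0,30],[0,0,0,0,0,0,20],[0,0,0,0,0,0,20],[0,0,0,0,0,0,20]]]' 60
```

```text
blue T [49, 82, 52, 25, 931] [74.5, 94.4] [767.5 532.2 148. ]
blue T [332, 205, 15, 15, 181] [339.0, 211.9] [545.4 -42.9 148. ]
blue T [323, 209, 26, 27, 167] [331.8, 227.5] [513. -30. 148.]
blue S [17, 317, 69, 69, 1768] [50.7, 351.2] [751.3 587.  133. ]
red T [316, 114, 41, 16, 362] [336.0, 121.2] [738.  -27.7 148. ]
red T [266, 207, 26, 27, 655] [278.8, 220.3] [521.5  76.6 148. ]
red S [565, 0, 11, 2, 17] [570.9, 0.4] [  151.5 -1497.8   133. ]
red S [291, 229, 33, 26, 508] [307.5, 241.4] [494.3 178.5 133. ]
red S [242, 315, 20, 24, 366] [251.8, 326.7] [487.1 388.1 133. ]
red S [243, 347, 27, 13, 62] [257.7, 355.7] [449.4 425.3 133. ]
yellow T [294, 208, 27, 27, 657] [307.0, 221.0] [523.3  20.2 148. ]
yellow T [148, 217, 10, 16, 86] [152.5, 226.0] [495.6 327.9 148. ]
yellow S [309, 226, 23, 10, 122] [321.1, 229.8] [484.5 137.7 133. ]
yellow S [259, 284, 18, 14, 118] [267.7, 292.8] [499.7 318.7 133. ]
time_s: 44.8
eef_pos: [497.7, 320.7, 122.6]
ee_rot: [0.0, 0.707, 0.707, 0.0]
force: [-0.4, 0.0, -2.7]
grip_width: 0.356
grip_force: 59.4
```

```bash
python3 -m crank '[[[0,0,-0.2,0,0,0,20],[0,0,-0.5,0,0,0,20],[0,0,-0.7,0,0,0,20],[0,0,-0.6,0,0,0,20],[-0.4,0.06,0,0,0,0,20],[-0.8,0.13,0,0,0,0,20],[-0.8,0.13,0,0,0,0,20],[-0.8,0.13,0,0,0,0,20]]]'
python3 -m crank '[[[-0.8,0.13,0,0,0,0,20],[-0.8,0.13,0,0,0,0,20],[-0.8,0.13,0,0,0,0,20],[-0.8,0.13,0,0,0,0,20],[-0.8,0.13,0,0,0,0,20],[-0.8,0.13,0,0,0,0,20],[-0.8,0.13,0,0,0,0,20],[-0.8,0.13,0,0,0,0,20]]]'
python3 -m crank '[[[-0.8,0.13,0,0,0,0,20],[-0.8,0.13,0,0,0,0,20],[-0.6,0.1,0,0,0,0,20],[-0.3,0.05,0,0,0,0,20],[0,0,0.3,0,0,0,20],[0,0,0.4,0,0,0,20],[0,0,0.2,0,0,0,20],[0,0,0,0,0,0,20]]]'
```

```text
time_s: 45.6
eef_pos: [508.8, 249.3, 172.0]
ee_rot: [-0.0, 0.707, 0.707, -0.0]
force: [-0.4, 0.4, -2.5]
grip_width: 0.355
grip_force: 59.7
time_s: 46.4
eef_pos: [534.7, 89.3, 172.0]
ee_rot: [-0.0, 0.707, 0.707, -0.0]
force: [-0.6, 0.3, -1.2]
grip_width: 0.355
grip_force: 59.7
time_s: 47.2
eef_pos: [544.6, 28.9, 148.6]
ee_rot: [-0.001, 0.707, 0.708, -0.001]
force: [-0.8, -0.5, -2.2]
grip_width: 0.357
grip_force: 59.6
```

```bash
python3 -m crank '[[[-0.2,0.02,0.2,0,0,0,20],[0,0,0.3,0,0,0,20],[0,0,0.2,0,0,0,20],[0,0,0.15,0,0,0,20],[0,0,0.1,0,0,0,20],[0,0,0.04,0,0,0,20],[0,0,0,0,0,0,20],[0,0,0,0,0,0,20]]]'
python3 -m crank '[[[0,0,0.03,0,0,0,20],[0,0,0,0,0,0,20],[0,0,0,0,0,0,20],[0,0,0,0,0,0,20],[0,0,0,0,0,0,20],[0,0,0,0,0,0,20],[0,0,0,0,0,0,20],[0,0,0,0,0,0,20]]]'
```

```text
time_s: 48.0
eef_pos: [545.8, 23.2, 125.2]
ee_rot: [0.0, 0.707, 0.707, 0.0]
force: [-0.1, 0.2, -1.4]
grip_width: 0.356
grip_force: 59.6
time_s: 48.8
eef_pos: [545.7, 23.2, 124.3]
ee_rot: [-0.0, 0.707, 0.707, -0.0]
force: [-0.3, -0.6, -2.5]
grip_width: 0.36
grip_force: 59.6
```

```bash
python3 -m crank '[[[0,0,0.03,0,0,0,20],[0,0,0.02,0,0,0,20],[0,0,0,0,0,0,20],[0,0,0,0,0,0,20],[0,0,0,0,0,0,20],[0,0,0,0,0,0,20],[0,0,0,0,0,0,20],[0,0,0,0,0,0,20]]]'
```

```text
time_s: 49.6
eef_pos: [545.7, 23.2, 123.0]
ee_rot: [0.0, 0.707, 0.707, 0.0]
force: [0.0, 1.0, -2.2]
grip_width: 0.353
grip_force: 59.6
```

```bash
python3 -m crank '[[[0,0,0.03,0,0,0,20],[0,0,0.02,0,0,0,20],[0,0,0,0,0,0,20],[0,0,0,0,0,0,20],[0,0,0,0,0,0,20],[0,0,0,0,0,0,20],[0,0,0,0,0,0,20],[0,0,0,0,0,0,20]]]'
```

```text
time_s: 50.4
eef_pos: [545.7, 23.2, 121.8]
ee_rot: [-0.0, 0.707, 0.707, -0.0]
force: [0.8, -0.4, -3.1]
grip_width: 0.355
grip_force: 59.6
```

```bash
python3 -m crank '[[[0,0,0.02,0,0,0,20],[0,0,0.02,0,0,0,20],[0,0,0,0,0,0,20],[0,0,0,0,0,0,20],[0,0,0,0,0,0,20],[0,0,0,0,0,0,20],[0,0,0,0,0,0,20],[0,0,0,0,0,0,20]]]'
```

```text
time_s: 51.2
eef_pos: [546.0, 23.2, 121.5]
ee_rot: [0.0, 0.707, 0.707, 0.0]
force: [-0.7, 0.2, 5.0]
grip_width: 0.352
grip_force: 60.5
```

```bash
python3 -m crank '[[[0,0,0,0,0,0,31],[0,0,0,0,0,0,34],[0,0,0,0,0,0,45],[0,0,0,0,0,0,56],[0,0,-0.4,0,0,0,56],[0,0,-0.7,0,0,0,56],[0,0,-0.7,0,0,0,56],[0.5,-0.08,-0.5,0,0,0,56]]]'
python3 -m crank '[[[1,-0.165,0,0,0,0,56],[1,-0.165,0,0,0,0,56],[1,-0.165,0,0,0,0,56],[1,-0.165,0,0,0,0,56],[1,-0.165,0,0,0,0,56],[1,-0.165,0,0,0,0,56],[1,-0.165,0,0,0,0,56],[1,-0.165,0,0,0,0,56]]]'
python3 -m crank '[[[1,-0.165,0,0,0,0,56],[1,-0.165,0,0,0,0,56],[1,-0.165,0,0,0,0,56],[1,-0.165,0,0,0,0,56],[1,-0.165,0,0,0,0,56],[0.7,-0.1,0,0,0,0,56],[0.35,0,0,0,0,0,56],[0,0,0,0,0,0,56]]]'
python3 -m crank '[[[0,0,0.4,0,0,0,56],[0,0,0.7,0,0,0,56],[0,0,0.7,0,0,0,56],[0,0,0.4,0,0,0,56],[0,0,0,0,0,0,56],[0,0,0,0,0,0,56],[0,0,0,0,0,0,56],[0,0,0,0,0,0,56]]]'
```

```text
time_s: 52.0
eef_pos: [544.2, 35.2, 180.0]
ee_rot: [0.001, 0.708, 0.707, 0.0]
force: [-0.4, -0.0, -1.1]
grip_width: 0.656
grip_force: 0.0
time_s: 52.8
eef_pos: [509.9, 237.5, 178.7]
ee_rot: [-0.0, 0.707, 0.707, 0.0]
force: [-0.9, -0.6, -0.0]
grip_width: 0.655
grip_force: 0.0
time_s: 53.6
eef_pos: [486.9, 387.9, 178.3]
ee_rot: [-0.0, 0.706, 0.708, -0.0]
force: [0.3, -0.7, 0.6]
grip_width: 0.654
grip_force: 0.0
time_s: 54.4
eef_pos: [487.8, 387.0, 124.1]
ee_rot: [0.0, 0.707, 0.707, 0.001]
force: [0.8, -0.7, 0.0]
grip_width: 0.651
grip_force: 0.0
```

```bash
python3 -m crank '[[[0,0,0.06,0,0,0,50],[0,0,0,0,0,0,30],[0,0,0,0,0,0,20],[0,0,0,0,0,0,20],[0,0,0,0,0,0,20],[0,0,-0.4,0,0,0,20],[0,0,-0.8,0,0,0,20],[0,0,-0.8,0,0,0,20]]]' 60
python3 -m crank '[[[-0.4,0.08,0,0,0,0,20],[-0.8,0.15,0,0,0,0,20],[-0.8,0.15,0,0,0,0,20],[-0.8,0.15,0,0,0,0,20],[-0.8,0.15,0,0,0,0,20],[-0.8,0.15,0,0,0,0,20],[-0.8,0.15,0,0,0,0,20],[-0.8,0.15,0,0,0,0,20]]]'
python3 -m crank '[[[-0.8,0.15,0,0,0,0,20],[-0.8,0.15,0,0,0,0,20],[-0.8,0.15,0,0,0,0,20],[-0.8,0.15,0,0,0,0,20],[-0.8,0.15,0,0,0,0,20],[-0.8,0.15,0,0,0,0,20],[-0.7,0.15,0,0,0,0,20],[-0.3,0.07,0,0,0,0,20]]]'
```

```text
time_s: 55.2
eef_pos: [487.1, 386.7, 172.1]
ee_rot: [-0.0, 0.707, 0.707, -0.001]
force: [0.8, 0.1, -3.3]
grip_width: 0.361
grip_force: 59.8
time_s: 56.0
eef_pos: [515.3, 235.3, 170.6]
ee_rot: [-0.0, 0.707, 0.707, -0.001]
force: [-0.3, 0.1, -2.8]
grip_width: 0.353
grip_force: 59.9
time_s: 56.8
eef_pos: [543.4, 90.1, 170.8]
ee_rot: [-0.001, 0.708, 0.707, -0.001]
force: [0.3, -0.2, -2.4]
grip_width: 0.36
grip_force: 59.9
```

```bash
python3 -m crank '[[[0,0,0.3,0,0,0,20],[0,0,0.6,0,0,0,20],[0,0,0.5,0,0,0,20],[0,0,0.25,0,0,0,20],[0,0,0.15,0,0,0,20],[0,0,0.06,0,0,0,20],[0,0,0,0,0,0,20],[0,0,0,0,0,0,20]]]'
```

```text
time_s: 57.6
eef_pos: [544.0, 92.0, 125.7]
ee_rot: [0.0, 0.707, 0.707, 0.0]
force: [-0.6, 0.9, -2.7]
grip_width: 0.354
grip_force: 59.9
```

```bash
python3 -m crank '[[[-0.09,-0.02,0.04,0,0,0,20],[0,0,0.04,0,0,0,20],[0,0,0.03,0,0,0,20],[0,0,0,0,0,0,20],[0,0,0,0,0,0,20],[0,0,0,0,0,0,20],[0,0,0,0,0,0,20],[0,0,0,0,0,0,20]]]'
```

```text
time_s: 58.4
eef_pos: [543.3, 89.7, 122.6]
ee_rot: [0.0, 0.707, 0.707, 0.0]
force: [0.1, 0.2, -2.8]
grip_width: 0.354
grip_force: 59.9
```

```bash
python3 -m crank '[[[0,0,0.03,0,0,0,20],[0,0,0.01,0,0,0,20],[0,0,0,0,0,0,20],[0,0,0,0,0,0,20],[0,0,0,0,0,0,20],[0,0,0,0,0,0,20],[0,0,0,0,0,0,20],[0,0,0,0,0,0,20]]]'
```

```text
time_s: 59.2
eef_pos: [543.3, 89.7, 121.6]
ee_rot: [0.0, 0.707, 0.707, 0.0]
force: [-0.1, 0.7, -3.2]
grip_width: 0.354
grip_force: 59.9
```

```bash
python3 -m crank '[[[0,0,0.03,0,0,0,20],[0,0,0.01,0,0,0,20],[0,0,0,0,0,0,20],[0,0,0,0,0,0,20],[0,0,0,0,0,0,20],[0,0,0,0,0,0,20],[0,0,0,0,0,0,20],[0,0,0,0,0,0,20]]]'
```

```text
time_s: 60.0
eef_pos: [543.5, 89.7, 121.0]
ee_rot: [0.0, 0.707, 0.707, 0.0]
force: [-2.0, 0.3, 5.1]
grip_width: 0.352
grip_force: 60.8
```

Contact. I release, lift, back away and check.

```bash
python3 -m crank '[[[0,0,0,0,0,0,31],[0,0,0,0,0,0,34],[0,0,0,0,0,0,45],[0,0,0,0,0,0,56],[0,0,-0.4,0,0,0,56],[0,0,-0.8,0,0,0,56],[0,0,-1,0,0,0,56],[0,0,-1,0,0,0,56]]]'
python3 -m crank '[[[0.8,-0.6,0,0,0,0,56],[1,-0.8,0,0,0,0,56],[1,-0.8,0,0,0,0,56],[1,-0.8,0,0,0,0,56],[1,-0.8,0,0,0,0,56],[1,-0.8,0,0,0,0,56],[1,-0.6,0,0,0,0,56],[0.5,0,0,0,0,0,56]]]'
python3 -c "
from h import *
a=capture('top');b=capture('side')
for c in('blue','red','yellow'):
    for s,q in blobs(a,c)[:4]: print(c,'T',s,q,onz('top',*q,148).round(1))
A=cv2.resize(a[175:250,250:370],None,fx=4,fy=4,interpolation=2);B=cv2.resize(b[100:250,280:450],None,fx=2.82,fy=2.82,interpolation=2)[:,:480]
cv2.imwrite('pics/c9.png',cv2.resize(np.vstack([A,B[:, :480] if B.shape[1]>=480 else cv2.copyMakeBorder(B,0,0,0,480-B.shape[1],0)]),None,fx=.8,fy=.8))"
```

```text
time_s: 60.8
eef_pos: [543.3, 89.7, 202.1]
ee_rot: [0.0, 0.707, 0.707, 0.0]
force: [-0.3, 1.0, -0.2]
grip_width: 0.659
grip_force: 0.0
time_s: 61.6
eef_pos: [411.9, 273.8, 201.5]
ee_rot: [0.0, 0.706, 0.708, 0.0]
force: [-0.3, -0.4, -0.5]
grip_width: 0.656
grip_force: 0.0
blue T [49, 82, 52, 25, 933] [74.5, 94.4] [767.5 532.2 148. ]
blue T [332, 205, 15, 15, 185] [338.9, 212.0] [545.2 -42.7 148. ]
blue T [323, 210, 26, 26, 146] [333.0, 229.4] [509.3 -32.6 148. ]
red T [316, 114, 41, 16, 362] [336.1, 121.2] [738.  -27.9 148. ]
red T [265, 202, 16, 16, 189] [272.7, 209.5] [542.7  90.4 148. ]
red T [265, 208, 28, 26, 207] [282.3, 225.1] [512.2  68.9 148. ]
yellow T [299, 202, 15, 17, 199] [306.0, 210.2] [545.1  23.5 148. ]
yellow T [294, 223, 26, 12, 147] [305.4, 230.5] [504.   22.2 148. ]
```

View pics/c9.png

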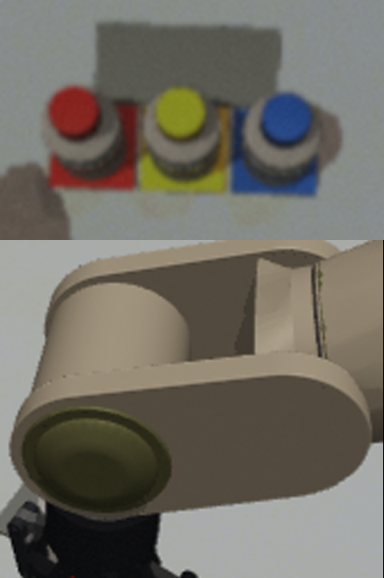

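The top crop shows the red, yellow and blue bottles upright at the centres of their mats. By measurement they are within about 1 mm of the mat centres, and the gripper is clear.

```bash
python3 -c "
from rig import *
print(finish_job())"
```

```text
the job is handed in; nothing more can be done
None
```

I handed the job in at about 62 s: the carrier is seated flat on both warmer pins, and each bottle is back upright on its own mat, within about 1 mm of centre by camera; I kept clear of the beaker throughout but did not re-check it at the end.

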